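# Clip a slide down, scan it and swing the clip clear

### The arm

A 6-joint arm with a two-finger parallel gripper is mounted at the origin on the work surface. World frame = base frame: x ahead of the robot, y to its left, z up, the work surface at z = 0. Lengths are in m, angles in rad, forces in N, time in s.
With the tool pointing down it reaches from about 0.325 to 0.85 m from the base axis. Payload 15.5 kg.
Tool frame: the origin (TCP) lies at the very end of the fingers, on their centre line; the grasp point (between the pads) lies 19 mm behind it; z points along the fingers, y is the line along which they close (so a half turn about z gives the same grasp; the last joint's range is limited). The gripper opens to 91 mm and grips with 3 to 60 N. Pads are 32 mm wide; open, the fingers measure 118 mm over their backs; the gripper's body (76 mm by 178 mm) begins 60 mm behind the grasp point.
Start: joints at [1.234, 0.494, 1.345, -0, 1.302, -0.096], TCP at [0.15, 0.607, 0.214] pointing down, gripper open.
Joint ranges: [-2.91, 2.91], [-0.82, 2.16], [0.22, 2.67], [-1.22, 4.37], [0.12, 2.79], [-3.08, 3.08]. Speed limits (rad/s): [1.89, 1.89, 2.57, 3.01, 3.01, 3.01].

### API

Orientations are given as a unit quaternion [x, y, z, w].
In Python, from workcell import ctrl, vision, workorder gives the robot as it stands.
- The arm moves only by the tool jog_arm, never from a script. Its argument "deltas" is one flat list of numbers, 4 for each row, row after row: the shift along the tool's x, y, z in cm, then the turn about the tool's z in degrees. A call has exactly 8 rows; each row shifts and turns the commanded pose from where the row before left it, along the tool's axes as they then stand; what a row does not reach is not made up. A row lasts 1/12 s, in which the tool goes at most 41.7 mm and 7.16 degrees, less where a joint would pass 70% of its speed; a pose out of reach is approached as far as the arm can. A call is refused whole if a number of a shift passes 4.17 or a number of a turn 7.16, either way. A call with a gripper value outside its range is refused whole. "fingers" is the finger opening in cm, from 0 to 9.12, set as the call begins (left out, the last holds). The fingers move at their own pace and stop on an object; the grip force is fixed at half the most. Time passes only in rows, so rows that do not move let the fingers close, or fill a call up. It gives the time, the measured TCP pose, the force, the opening and the grip force at its end, in the units of the state.
- ctrl.observe(): the state, without advancing time (a new reading comes with each control period).
- vision.get_image(name): name is "scene" or "side" or "wrist"; returns a dict with "image" (420x560x3 uint8, red, green, blue), "fx", "fy", "cx", "cy" (pixels), "eye" and "rotation" of the camera in the world; the wrist camera has in their place "tool_from_camera" (4x4, takes a point from camera to tool coordinates, whose origin is the TCP and whose axes are the flange's). Camera axes: x right, y up, looking along -z (the intrinsics and any distortion apply to the point x, -y, -z); pixel columns grow to the right and rows downward; lengths in m; the calibration is good to about 2 mm. A picture is of the moment at which its call begins: read the wrist's pose just before it. There is no depth.
- workorder.job_done(): hands the job in; it is judged then, once.
The state is a dict: "time_s": time; "qpos": joint angles; "joint_velocities": joint speeds; "effort": joint torques, N m; "tool_pos": TCP position; "orientation": TCP orientation; "contact_force": force on the tool from outside, world axes, zero at the start; "ft_torque": the same for the moment, N m; "finger_gap": finger opening in m; "gripper_force": force on a finger pad.
Only numpy, scipy, OpenCV 4.12 (cv2) and the standard library are available. Lean on these libraries where they do the work, as an engineer would, in place of code of your own. Each camera call takes 0.05 s, during which the arm holds its last target. There are 200 camera calls.

### The job

Scan the mounted slide on the desk scanner: with closed fingertips against its upright tab, swing the spring clip round its pivot screw onto the edge of the slide and lean it firmly home against its stop (about 10 N for half a second, never as much as 16), let go of it, press the scan button right down and let it up, then swing the clip all the way back to its rest stop, clear of the slide. Leave the slide lying flat in its nest and the other things where they are.

Things in the scene. Friction and masses are not known exactly. Their poses are not given: they have to be found in the camera images.
- scanner: Low slide scanner 210 x 230 x 24 mm, black housing, plain metal top, fixed to the desk (z = 0), turned up to 0.45 rad. Origin: centre of underside; x to its back, y to the side where the clip rests, z up. On its top in these axes (mm): slide nest centred (-10, -35), rims 3 high; pivot screw (70, 15); button (-75, 70).
- pivot (a point): Pivot screw's axis at the level of the scanner's top plate. Screw head 18 mm across, up to 19 mm above the plate. Under it a 60 mm collar disc with two stop pins (18 mm high, 24 mm from the axis), one for each end of the swing. The collar was set by hand, up to 0.1 rad off either way, unmeasured: feel for the stops. It does not turn under allowed forces.
- swivel (a joint): Clip's angle round the pivot, rad, from its rest stop: 0 = at rest stop, clear of the slide; grows anticlockwise from above; 1.30 = at the other stop, nose on the slide. Starts at 0.10 to 0.35. It stays where it is left (1 N at the tab turns it). Both stops are hard: the force climbs within a millimetre or two.
- clip: The steel spring clip: a stiff bar 10 mm wide from the pivot screw to the tab, below it a springy blade ending in the nose. Origin: on the pivot axis at the level of the scanner's top; x towards the nose, z up, y the way the nose moves as the swivel grows. Riding onto the slide takes 2 to 6 N at the tab, 0.4 to 0.1 rad before the stop. Squeezing counts against the 16 N too, and 16 N bends it.
- tab (a point): Centre of the top of the clip's upright tab, the steel block to push: 14 mm along the bar, 10 mm across it (clip y), its centre line 58 mm from the pivot axis. This point is 40 mm above the scanner's top, 64 mm above the desk; the bar's upper face, over which the tab stands, is 25 mm lower. Orientation: the clip's.
- nose (a point): Lowest point of the clip's nose, a round steel pad 22 mm across with a bevelled underside, 84 mm from the pivot axis. Off the slide it hangs 2 mm above the top plate, 2 mm below the slide's upper face; it must climb the slide's edge, and then presses the slide with about 2 N.
- slide: The mounted slide: 70 x 70 x 4 mm, a plain grey frame 12 mm wide round a transparent picture, 30 g, lying loose in its nest on the scanner with 1.5 mm play all round. Origin: centre of its underside. 12 N on it cracks it.
- button_base: The scan button in its round black housing (44 mm across, 12 mm high), on the scanner's front corner on the clip's rest side; carries the button. Origin: centre of the underside, on the top plate.
- button_top (a point): Centre of the top of the round grey scan button (28 mm across), 18 mm above the scanner's top plate when up. It goes straight down.
- button (a joint): Travel of the button, m: 0 up, 0.006 fully down. It resists with 1.5 N at first, 5 N fully down, and springs back. 25 N breaks it.
- loupe: Bystander: small black magnifier, 38 mm across, 34 mm high, standing on the scanner's back corner. Origin: centre of its underside.
- slide_tray: Bystander: small wooden tray 85 x 75 x 45 mm full of upright slides (62 mm high in all), beside the scanner. Origin: centre of its underside.
- pencil: Bystander: pencil, 160 mm long, lying beside the scanner. Origin: underside, mid-length.
- glasses_case: Bystander: brown spectacle case 160 x 62 x 36 mm. Origin: centre of its underside.
- cup_a: Bystander: white cup, 84 mm across, 85 mm high. Origin: centre of its underside.
- cup_b: Bystander: another such cup.
- kettle: Bystander: steel kettle, 192 mm high, 144 mm across at its foot, on a wooden serving tray. Origin: centre of its underside.
- book: Bystander: closed book, 140 x 200 x 27 mm. Origin: centre of its underside.
Things that resemble listed ones, but are neither listed nor needed, are in the scene too. There is more than one size of the slide; the one meant has the size given above.

How it is judged:
On the way, in this order (a step that is already met when the one before it is completed fails the run):
1. the clip is on the slide and leaned firmly (over 7 N for 0.3 s) against its stop (value of joint swivel above 1.27 rad and contact force between the fingers and clip above 7 N and contact force between clip and slide above 0.5 N), for 0.3 s.
2. the scan button is pressed right down while the clip, let go, holds the slide (value of joint button above 0.005 m and value of joint swivel above 1.25 rad and contact force between clip and slide above 0.5 N and contact force between the fingers and clip below 0.1 N and z of slide in the frame of scanner between 0.0225 and 0.0255 m and angle between slide's own z axis and vertical below 0.05 rad and distance of slide from where it was at the start of the episode below 0.006 m), for 0.1 s.
3. the clip is swung back to its rest stop (value of joint swivel below 0.04 rad), for 0.2 s.
At the end, for the whole second after the job is handed in: The clip is against its rest stop (within 0.04 rad) and off the slide, the button is up (within 1.5 mm), and the slide is at rest, flat in its nest (within 6 mm of where it lay), after it was clipped, leaned home and scanned in that order (value of joint swivel below 0.04 rad and value of joint button below 0.0015 m and contact force between clip and slide below 0.05 N and linear speed of slide below 0.01 m/s and z of slide in the frame of scanner between 0.0225 and 0.0255 m and angle between slide's own z axis and vertical below 0.05 rad and distance of slide from where it was at the start of the episode below 0.006 m); the robot touches nothing.
It fails at once if the clip is pushed or squeezed with more than 16 N (contact force between the fingers and clip above 16 N).
It fails at once if the slide is pressed with more than 12 N (contact force between any of clip, the fingers and slide above 12 N).
It fails at once if the button is hit with more than 25 N (contact force between the arm and button_base above 25 N).
It fails at once if a bystander is moved by more than 15 mm (distance of any of loupe, slide_tray, pencil, glasses_case, cup_a, cup_b, kettle, book from where it was at the start of the episode above 0.015 m).
It also fails if it takes over 72 s, if anything falls off the work surface, if the arm or the gripper's body presses on something with over 40 N, if the wrist force passes 120 N, or if a joint passes its speed limit or range.

## Working session

There is one attempt and no reset: what is moved stays moved. The work goes in short steps, Python scripts to look and compute and a tool call to move; the robot and the scene stay as the last step left them, time stands still between calls to the robot, and variables do not carry over. Pictures are saved under pics/ and viewed, at most 10 in all, crops included, and the job is handed in when it is done.

Besides the shell and the picture viewer there is one more tool, called as name(argument=value, ...), one argument or row to a line, values as JSON. jog_arm: Moves the arm, as the interface text tells. Its arguments: {"type":"object","properties":{"deltas":{"type":"array","items":{"type":"number"}},"fingers":{"type":"number"}},"required":["deltas"]}

```bash
ls; mkdir -p pics
cat > h.py <<'E'
import numpy as np, cv2
from workcell import ctrl, vision, workorder
from scipy.spatial.transform import Rotation as R
def grab(name):
    s=ctrl.observe(); d=vision.get_image(name)
    if name=="wrist":
        T=np.eye(4);T[:3,:3]=R.from_quat(s["orientation"]).as_matrix();T[:3,3]=s["tool_pos"]
        C=T@np.array(d["tool_from_camera"]); d["eye"]=C[:3,3]; d["rotation"]=C[:3,:3]
    return d
def ray(d,u,v):
    K=np.array([[d["fx"],0,d["cx"]],[0,d["fy"],d["cy"]],[0,0,1]])
    dist=np.array(d.get("distortion",d.get("dist",[0,0,0,0,0])),float)
    p=cv2.undistortPoints(np.array([[[u,v]]],float),K,dist)[0,0]
    r=np.array(d["rotation"])@np.array([p[0],-p[1],-1]); return np.array(d["eye"]),r/np.linalg.norm(r)
def onz(d,u,v,z):
    e,r=ray(d,u,v); return e+r*(z-e[2])/r[2]
def tri(rs):
    A=sum(np.eye(3)-np.outer(r,r) for e,r in rs); b=sum((np.eye(3)-np.outer(r,r))@e for e,r in rs)
    return np.linalg.solve(A,b)
def proj(d,p):
    c=np.array(d["rotation"]).T@(np.array(p)-np.array(d["eye"])); return d["cx"]+d["fx"]*c[0]/-c[2], d["cy"]-d["fy"]*c[1]/-c[2]
def save(d,n): cv2.imwrite(n,cv2.cvtColor(d["image"],cv2.COLOR_RGB2BGR))
E
python3 - <<'E'
from h import *
import pickle
s=ctrl.observe();print({k:np.round(v,3) for k,v in s.items()})
D={n:grab(n) for n in("scene","side","wrist")}
for n,d in D.items():
    print(n,{k:(np.round(v,3).tolist()) for k,v in d.items() if k!="image"}); save(d,f"pics/{n}0.png")
pickle.dump(D,open("d0.pkl","wb"))
a=np.hstack([D["scene"]["image"],D["side"]["image"]])
E
```

```text
pics
{'time_s': np.float64(0.0), 'qpos': array([ 1.233,  0.494,  1.346,  0.   ,  1.302, -0.095]), 'joint_velocities': array([ 0.001, -0.   , -0.001,  0.001, -0.   ,  0.001]), 'effort': array([-1.0000e-03, -8.7884e+01, -3.8184e+01,  7.1000e-02,  5.4000e-02,
       -0.0000e+00]), 'tool_pos': array([0.15 , 0.606, 0.213]), 'orientation': array([ 0.121,  0.993, -0.001, -0.   ]), 'contact_force': array([ 0.557, -0.191,  0.179]), 'ft_torque': array([-0.001, -0.011,  0.021]), 'gripper_force': np.float64(0.0), 'finger_gap': np.float64(0.091)}
scene {'fx': 539.773, 'fy': 539.773, 'cx': 272.041, 'cy': 203.043, 'eye': [1.547, 0.732, 1.42], 'rotation': [0.167, 0.319, 0.829, 0.427]}
side {'fx': 423.078, 'fy': 423.078, 'cx': 274.146, 'cy': 205.134, 'eye': [0.176, -0.917, 0.782], 'rotation': [0.453, -0.08, -0.152, 0.875]}
wrist {'fx': 339.475, 'fy': 339.475, 'cx': 276.039, 'cy': 209.426, 'tool_from_camera': [[-0.001, 0.969, 0.246, 0.07], [1.0, 0.001, 0.0, 0.0], [0.0, 0.246, -0.969, -0.171], [0.0, 0.0, 0.0, 1.0]], 'eye': [0.082, 0.624, 0.384], 'rotation': [[0.24, -0.941, -0.238], [0.971, 0.233, 0.06], [-0.001, -0.246, 0.969]]}
```

Run:
```python
s=open('h.py').read()
s=s.replace('    return d\ndef ray','    else: d["rotation"]=R.from_quat(d["rotation"]).as_matrix()\n    return d\ndef ray',1)
open('h.py','w').write(s)
from h import *
import pickle
D=pickle.load(open("d0.pkl","rb"))
for n in("scene","side"): D[n]["rotation"]=R.from_quat(D[n]["rotation"]).as_matrix()
pickle.dump(D,open("d0.pkl","wb"))
```

```text
(no output)
```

View pics/scene0.png

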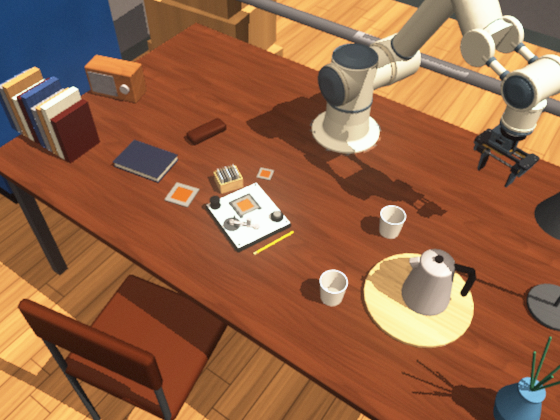

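View pics/side0.png

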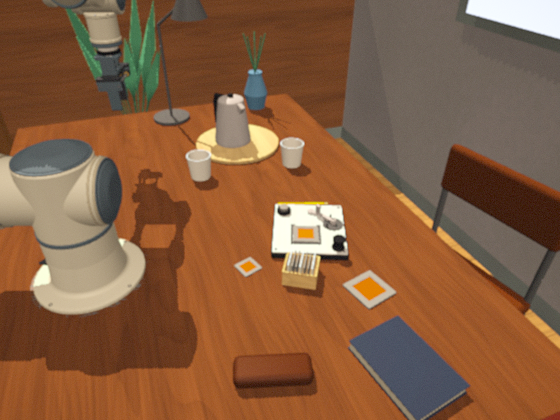

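Run:
```python
from h import *
import pickle
D=pickle.load(open("d0.pkl","rb"))
for n,b in(("scene",(277,216)),("side",(284,209))): print(n,onz(D[n],*b,0.042).round(3))
print("btn tri",tri([ray(D["scene"],277,216),ray(D["side"],284,209)]).round(3))
out=[]
for n,c in(("scene",(248,215)),("side",(309,232))):
    d=D[n];im=d["image"].astype(int)
    m=((im.min(2)>185)&((im.max(2)-im.min(2))<40)).astype(np.uint8)
    u,v=c; w=np.zeros_like(m); w[v-45:v+45,u-55:u+55]=1; m*=w
    m=cv2.morphologyEx(m,cv2.MORPH_CLOSE,np.ones((3,3)))
    k=max(cv2.findContours(m,0,1)[0],key=cv2.contourArea); r=cv2.convexHull(k)
    q=cv2.approxPolyDP(r,4,True)[:,0]; P=np.array([onz(d,*p,0.024) for p in q]); print(n,q.tolist(),P.round(3).tolist())
    rr=cv2.minAreaRect((P[:,:2]*1000).astype(np.float32));print(rr)
    cr=d["image"][v-45:v+45,u-60:u+60]; out.append(cv2.resize(cr,None,fx=6,fy=6,interpolation=cv2.INTER_CUBIC)[:300*2])
cv2.imwrite("pics/c.png",cv2.resize(cv2.cvtColor(np.vstack(out),cv2.COLOR_RGB2BGR),(400,600)))
```

```text
scene [0.564 0.061 0.042]
side [0.555 0.042 0.042]
btn tri [0.559 0.055 0.032]
scene [[257, 183], [289, 223], [238, 247], [209, 207]] [[0.464, -0.097, 0.024], [0.553, 0.103, 0.024], [0.734, 0.025, 0.024], [0.655, -0.163, 0.024]]
((599.948974609375, -36.350494384765625), (218.83909606933594, 200.9737091064453), 66.80047607421875)
side [[275, 205], [340, 206], [344, 235], [336, 253], [312, 268], [287, 264], [272, 251]] [[0.545, 0.094, 0.024], [0.734, 0.021, 0.024], [0.679, -0.11, 0.024], [0.623, -0.171, 0.024], [0.539, -0.202, 0.024], [0.484, -0.166, 0.024], [0.464, -0.105, 0.024]]
((587.3829956054688, -70.34748840332031), (280.124755859375, 201.76768493652344), 67.90946960449219)
```

View pics/c.png

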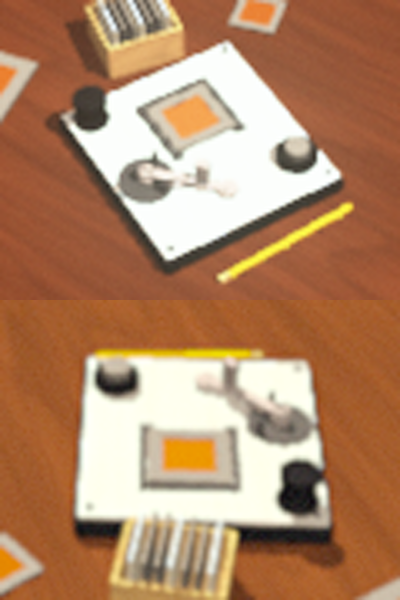

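The slides: (245,206) in the scene view lies in the scanner's nest and is the one meant. (182,195) and (265,174) lie loose on the desk and don't fit. In the enlarged crop the clip points from the collar towards the rest side, the button sits on the front corner and the loupe on the back corner.

```bash
cat >> h.py <<'E'
def yaw(s): m=R.from_quat(s["orientation"]).as_matrix(); return np.arctan2(m[1,0],m[0,0])
def plan(target,yawt,n,start=None):
    """rows (dx,dy,dz cm, turn deg) in tool axes, tool down; yaw = world angle of tool x"""
    s=ctrl.observe(); p=np.array(s["tool_pos"]) if start is None else np.array(start[:3]); y=yaw(s) if start is None else start[3]
    out=[]
    for i in range(n):
        st=(np.array(target)-p)/(n-i); tn=np.round(-np.degrees(yawt-y)/(n-i),1)
        X=np.array([np.cos(y),np.sin(y),0]);Y=np.array([np.sin(y),-np.cos(y),0])
        r=np.round(100*np.array([st@X,st@Y,-st[2]]),2); out+=[[*r.tolist(),tn]]
        p=p+(r[0]*X+r[1]*Y+[0,0,-r[2]])/100; y-=np.radians(tn)
    for i in range(0,n,8): print([float(v) for r in out[i:i+8] for v in r])
E
python3 - <<'E'
from h import *
print(np.degrees(yaw(ctrl.observe())))
plan([0.61,-0.01,0.2],np.radians(23),24)
E
```

```text
166.14648652602835
[-2.48, -2.03, 0.06, 6.0, -2.68, -1.76, 0.06, 6.0, -2.85, -1.48, 0.06, 6.0, -2.98, -1.17, 0.06, 6.0, -3.09, -0.85, 0.06, 6.0, -3.16, -0.52, 0.06, 6.0, -3.2, -0.19, 0.05, 6.0, -3.2, 0.15, 0.06, 5.9]
[-3.17, 0.47, 0.05, 6.0, -3.1, 0.8, 0.06, 5.9, -3.01, 1.12, 0.05, 6.0, -2.87, 1.43, 0.06, 5.9, -2.71, 1.71, 0.05, 6.0, -2.52, 1.99, 0.06, 5.9, -2.3, 2.24, 0.05, 6.0, -2.05, 2.46, 0.06, 5.9]
[-1.79, 2.66, 0.05, 6.0, -1.5, 2.83, 0.06, 5.9, -1.2, 2.97, 0.05, 6.0, -0.89, 3.08, 0.06, 5.9, -0.56, 3.16, 0.05, 6.0, -0.23, 3.2, 0.06, 5.9, 0.1, 3.21, 0.05, 6.0, 0.44, 3.18, 0.06, 5.9]
```

jog_arm(
  deltas=[-2.5,-2.0,0.06,6,-2.7,-1.8,0.06,6,-2.85,-1.5,0.06,6,-3.0,-1.2,0.06,6,-3.1,-0.85,0.06,6,-3.2,-0.5,0.06,6,-3.2,-0.2,0.05,6,-3.2,0.15,0.06,6],
  fingers=0,
)

```text
time_s: 0.82
tool_pos: [0.3044, 0.3991, 0.2092]
orientation: [0.516, 0.857, -0.0, 0.0]
contact_force: [0.7, 0.5, 1.5]
finger_gap: 0.0406
gripper_force: 0.0
```

jog_arm(
  deltas=[-3.2,0.5,0.05,6,-3.1,0.8,0.06,6,-3.0,1.1,0.05,6,-2.9,1.4,0.06,6,-2.7,1.7,0.05,6,-2.5,2.0,0.06,6,-2.3,2.2,0.05,6,-2.0,2.5,0.06,6],
)

```text
time_s: 1.48
tool_pos: [0.457, 0.193, 0.2048]
orientation: [0.82, 0.572, -0.0, -0.0]
contact_force: [0.2, 0.6, -0.2]
finger_gap: 0.0004
gripper_force: 0.0
```

jog_arm(
  deltas=[-1.8,2.7,0.05,6,-1.5,2.8,0.06,6,-1.2,3.0,0.05,6,-0.9,3.1,0.06,6,-0.55,3.2,0.05,6,-0.2,3.2,0.06,6,0.1,3.2,0.05,5,0.45,3.2,0.06,5],
)

```text
time_s: 2.15
tool_pos: [0.6097, -0.0145, 0.2002]
orientation: [0.978, 0.207, -0.0, -0.0]
contact_force: [0.5, 1.2, -0.2]
finger_gap: 0.0005
gripper_force: 0.0
```

jog_arm(
  deltas=[0,0,0,0,0,0,0,0,0,0,0,0,0,0,0,0,0,0,0,0,0,0,0,0,0,0,0,0,0,0,0,0],
)

```text
time_s: 2.82
tool_pos: [0.6091, -0.0126, 0.2005]
orientation: [0.978, 0.209, 0.0, 0.0]
contact_force: [-0.2, -0.2, -0.4]
finger_gap: 0.0004
gripper_force: 0.0
```

Run:
```python
from h import *
import pickle
d=grab("wrist"); pickle.dump(d,open("w1.pkl","wb")); s=ctrl.observe()
print(s["time_s"],np.round(s["tool_pos"],4),np.degrees(yaw(s)),np.round(s["qpos"],2),np.round(s["contact_force"],2),s["finger_gap"])
cv2.imwrite("pics/w1.png",cv2.resize(cv2.cvtColor(d["image"],cv2.COLOR_RGB2BGR),(800,600),interpolation=cv2.INTER_CUBIC))
```

```text
2.8667 [ 0.6091 -0.0127  0.2005] 24.17131282774966 [-0.12  0.48  1.4   0.    1.25  1.03] [-0.09  0.07  0.37] 0.0005439209562678544
```

View pics/w1.png

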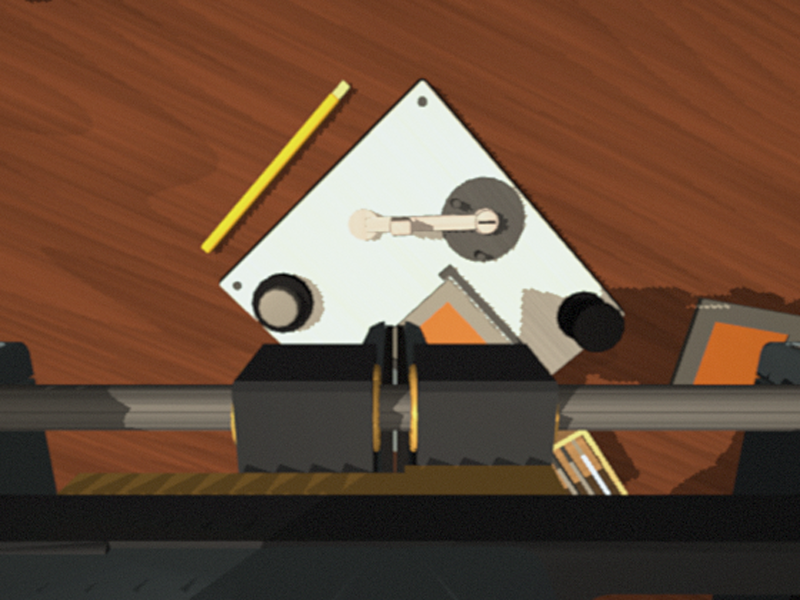

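The wrist view (800 px wide) shows the screw head at (487,221), the tab at (401,226), the nose at (363,224), the button at (279,303) and the loupe at (592,320). I'll take a second, nearer view for triangulation.

jog_arm(
  deltas=[1,0,1,0,1,0,1,0,1,0,1,0,1,0,1,0,0,0,1,0,0,0,1,0,0,0,0,0,0,0,0,0],
)

```text
time_s: 3.53
tool_pos: [0.645, 0.0033, 0.1396]
orientation: [0.978, 0.209, -0.001, -0.0]
contact_force: [-0.7, -0.0, -0.8]
finger_gap: 0.0003
gripper_force: 0.0
```

Run:
```python
from h import *
import pickle
d=grab("wrist"); pickle.dump(d,open("w2.pkl","wb")); s=ctrl.observe()
print(s["time_s"],np.round(s["tool_pos"],4),np.degrees(yaw(s)))
a=pickle.load(open("w1.pkl","rb"))
P=onz(a,401/1.4286,224/1.4286,0.064); u,v=map(int,proj(d,P)); print(P,u,v)
A=cv2.resize(a["image"][110:230,140:440],(800,320),interpolation=cv2.INTER_CUBIC)
v0=max(0,v-52);u0=max(0,u-105); print(u0,v0)
B=cv2.resize(d["image"][v0:v0+105,u0:u0+300],(800,280),interpolation=cv2.INTER_CUBIC)
cv2.imwrite("pics/w2.png",cv2.cvtColor(np.vstack([A,B]),cv2.COLOR_RGB2BGR))
```

```text
3.5833 [0.6454 0.0032 0.1404] 24.138113125742688
[6.46509039e-01 1.63602020e-04 6.40000000e-02] 281 216
176 164
```

View pics/w2.png

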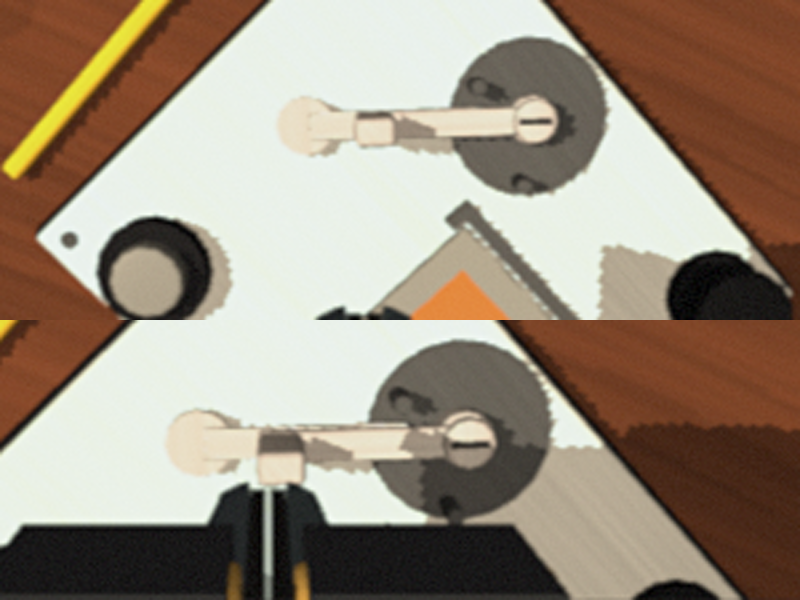

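Run:
```python
from h import *
import pickle
a=pickle.load(open("w1.pkl","rb"));b=pickle.load(open("w2.pkl","rb"))
f=lambda x,y:(140+x/2.667,110+y/2.667)
g=lambda x,y:(176+x/2.667,164+(y-320)/2.667)
for n,p,q,z in(("tab",(375,130),(281,467),.064),("head",(535,120),(469,445),.043),("nose",(306,126),(196,442),.026)):
    print(n,tri([ray(a,*f(*p)),ray(b,*g(*q))]).round(4),onz(a,*f(*p),z).round(4),onz(b,*g(*q),z).round(4))
bt=onz(a,*f(146,282),.042);print("btn",bt.round(4))
h=(onz(a,*f(535,120),.043)+onz(b,*g(469,445),.043))/2
t=(onz(a,*f(375,130),.064)+onz(b,*g(281,467),.064))/2
d=(t-h)[:2];print("r",np.hypot(*d),"clip dir",np.degrees(np.arctan2(d[1],d[0])))
v=(h-bt)[:2]; print("scanner yaw deg",np.degrees(np.arctan2(v[1],v[0])-np.arctan2(-55,145)),"dist",np.hypot(*v),np.hypot(55,145))
for c in((486,87),(527,184)): 
    w=(onz(a,*f(*c),.042)-h)[:2]; print("pin",np.hypot(*w),np.degrees(np.arctan2(w[1],w[0])))
```

```text
tab [ 6.449e-01 -5.000e-04  6.420e-02] [ 6.449e-01 -5.000e-04  6.400e-02] [ 6.449e-01 -5.000e-04  6.400e-02]
head [ 0.6698 -0.0519  0.0459] [ 0.6699 -0.0527  0.043 ] [ 0.6693 -0.0528  0.043 ]
nose [0.6323 0.0226 0.0278] [0.6323 0.022  0.026 ] [0.6316 0.0231 0.026 ]
btn [0.5557 0.0537 0.042 ]
r 0.05776669737609414 clip dir 115.33375333637726
scanner yaw deg -22.28230854526895 dist 0.15584454408573725 155.08062419270823
pin 0.021419947964408992 80.44215982613399
pin 0.0231632042807294 -159.808351574519
```

Run:
```python
from h import *
s=ctrl.observe();y=np.radians(25.8)
plan([0.6700,0.012,0.12],y,4); plan([0.6700,0.012,0.047],y,4,(0.6700,0.012,0.12,y))
```

```text
[0.65, 0.05, 0.51, -0.4, 0.65, 0.06, 0.51, -0.4, 0.65, 0.06, 0.51, -0.4, 0.65, 0.06, 0.51, -0.5]
[0.0, 0.0, 1.82, -0.0, 0.0, 0.0, 1.83, -0.0, 0.0, 0.0, 1.83, -0.0, 0.0, 0.0, 1.82, -0.0]
```

jog_arm(
  deltas=[0.65,0.05,0.5,-0.4,0.65,0.06,0.5,-0.4,0.65,0.06,0.5,-0.4,0.65,0.06,0.5,-0.5,0,0,1.5,0,0,0,1.5,0,0,0,1.5,0,0,0,1,0],
)

```text
time_s: 4.25
tool_pos: [0.6701, 0.0124, 0.0635]
orientation: [0.975, 0.224, -0.001, -0.0]
contact_force: [-0.1, -0.1, -0.8]
finger_gap: 0.0005
gripper_force: 0.0
```

jog_arm(
  deltas=[0,0,1,0,0,0,0.8,0,0,0,0,0,0,0,0,0,-0.05,0,0,0,-0.05,0,0,0,0,0,0,0,0,0,0,0],
)

```text
time_s: 4.92
tool_pos: [0.6696, 0.0117, 0.0479]
orientation: [0.975, 0.224, 0.0, 0.0]
contact_force: [-0.4, -0.6, 0.0]
finger_gap: 0.0006
gripper_force: 0.0
```

```bash
cat >> h.py <<'E'
def rel():
    s=ctrl.observe(); P=np.array([0.6697,-0.0526]); d=np.array(s["tool_pos"])[:2]-P; y=yaw(s)
    X=np.array([np.cos(y),np.sin(y)]);Y=np.array([np.sin(y),-np.cos(y)]); f=np.array(s["contact_force"])
    print("t",round(s["time_s"],2),"z",round(s["tool_pos"][2],4),"yaw+90",round(np.degrees(y)+90,2),"tool-rel mm",(1e3*np.array([d@X,d@Y])).round(1),"F tool",np.round([f[:2]@X,f[:2]@Y,-f[2]],2))
E
python3 - <<'E'
from h import *
rel()
E
```

```text
t 4.92 z 0.0479 yaw+90 115.85 tool-rel mm [ 27.9 -57.9] F tool [-0.64  0.36 -0.04]
```

jog_arm(
  deltas=[-0.09,0,0,0,-0.09,0,0,0,-0.09,0,0,0,-0.09,0,0,0,-0.09,0,0,0,-0.09,0,0,0,-0.09,0,0,0,-0.09,0,0,0],
)

```text
time_s: 5.58
tool_pos: [0.6629, 0.0087, 0.0475]
orientation: [0.975, 0.224, 0.0, -0.0]
contact_force: [1.1, 1.4, 0.2]
finger_gap: 0.0
gripper_force: 0.6
```

jog_arm(
  deltas=[-0.207,-0.072,0,-2,-0.207,-0.072,0,-2,-0.207,-0.072,0,-2,-0.207,-0.072,0,-2,-0.207,-0.072,0,-2,-0.207,-0.072,0,-2,-0.207,-0.072,0,-2,-0.207,-0.072,0,-2],
)

```text
time_s: 6.25
tool_pos: [0.646, 0.0043, 0.0474]
orientation: [0.934, 0.358, 0.0, 0.0]
contact_force: [1.4, 0.3, -0.4]
finger_gap: 0.0008
gripper_force: 0.6
```

Run:
```python
from h import *
rel()
d=grab("wrist");save(d,"pics/w3.png")
```

```text
t 6.25 z 0.0474 yaw+90 131.95 tool-rel mm [ 20.4 -58.2] F tool [1.29 0.71 0.37]
```

View pics/w3.png

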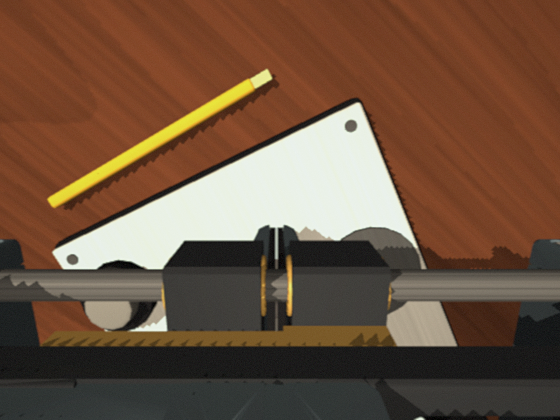

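The view is hidden by the gripper, but a steady force of about 1.3 N shows the tab is being pushed. Next I go on round the arc.

jog_arm(
  deltas=[-0.207,-0.072,0,-2,-0.207,-0.072,0,-2,-0.207,-0.072,0,-2,-0.207,-0.072,0,-2,-0.207,-0.072,0,-2,-0.207,-0.072,0,-2,-0.207,-0.072,0,-2,-0.207,-0.072,0,-2],
)

```text
time_s: 6.97
tool_pos: [0.6309, -0.0043, 0.0475]
orientation: [0.875, 0.484, 0.0, 0.0]
contact_force: [1.8, 0.6, 1.1]
finger_gap: 0.0006
gripper_force: 0.6
```

jog_arm(
  deltas=[-0.103,-0.037,0,-1,-0.103,-0.037,0,-1,-0.103,-0.037,0,-1,-0.103,-0.037,0,-1,-0.103,-0.037,0,-1,-0.103,-0.037,0,-1,-0.103,-0.037,0,-1,-0.103,-0.037,0,-1],
)

```text
time_s: 7.63
tool_pos: [0.6241, -0.01, 0.0474]
orientation: [0.839, 0.544, -0.0, -0.0]
contact_force: [1.6, 0.4, -0.2]
finger_gap: 0.0003
gripper_force: 0.6
```

jog_arm(
  deltas=[-0.103,-0.037,0,-1,-0.103,-0.037,0,-1,-0.103,-0.037,0,-1,-0.103,-0.037,0,-1,-0.103,-0.037,0,-1,-0.103,-0.037,0,-1,-0.103,-0.037,0,-1,-0.103,-0.037,0,-1],
)

```text
time_s: 8.3
tool_pos: [0.6188, -0.0165, 0.0476]
orientation: [0.799, 0.601, 0.0, 0.0]
contact_force: [3.3, 4.3, 0.6]
finger_gap: 0.0006
gripper_force: 2.7
```

Run:
```python
from h import *
rel()
```

```text
t 8.3 z 0.0476 yaw+90 163.95 tool-rel mm [ 20.6 -59. ] F tool [ 5.01  1.97 -0.58]
```

jog_arm(
  deltas=[-0.065,-0.024,0,-0.6,-0.065,-0.024,0,-0.6,-0.065,-0.024,0,-0.6,-0.065,-0.024,0,-0.6,-0.065,-0.024,0,-0.6,-0.065,-0.024,0,-0.6,-0.065,-0.024,0,-0.6,-0.065,-0.024,0,-0.6],
)

```text
time_s: 8.97
tool_pos: [0.6153, -0.0213, 0.0474]
orientation: [0.773, 0.634, 0.0, -0.0]
contact_force: [2.0, 3.7, 0.0]
finger_gap: 0.0003
gripper_force: 1.6
```

Run:
```python
from h import *
rel()
```

```text
t 8.97 z 0.0474 yaw+90 168.71 tool-rel mm [ 20.1 -59.4] F tool [ 4.05  1.22 -0.04]
```

jog_arm(
  deltas=[-0.03,-0.005,0,-0.3,-0.03,-0.005,0,-0.3,-0.03,-0.005,0,-0.3,-0.03,-0.005,0,-0.3,-0.03,-0.005,0,-0.3,-0.03,-0.005,0,-0.3,-0.03,-0.005,0,-0.3,-0.03,-0.005,0,-0.3],
)

```text
time_s: 9.63
tool_pos: [0.6142, -0.0235, 0.0473]
orientation: [0.76, 0.65, -0.0, -0.0]
contact_force: [-1.3, 3.5, 1.3]
finger_gap: 0.0001
gripper_force: 1.6
```

jog_arm(
  deltas=[-0.025,-0.007,0,-0.25,-0.025,-0.007,0,-0.25,-0.025,-0.007,0,-0.25,-0.025,-0.007,0,-0.25,-0.025,-0.007,0,-0.25,-0.025,-0.007,0,-0.25,0,0,0,0,0,0,0,0],
)

```text
time_s: 10.3
tool_pos: [0.6138, -0.0249, 0.0474]
orientation: [0.752, 0.66, -0.0, -0.0]
contact_force: [-2.4, 2.4, 0.4]
finger_gap: 0.0006
gripper_force: 1.4
```

Run:
```python
from h import *
rel()
```

```text
t 10.3 z 0.0474 yaw+90 172.55 tool-rel mm [ 20.2 -59. ] F tool [ 2.1  -2.67 -0.38]
```

jog_arm(
  deltas=[-0.025,-0.02,0,-0.25,-0.025,-0.02,0,-0.25,-0.025,-0.02,0,-0.25,-0.025,-0.01,0,-0.25,-0.025,-0.01,0,-0.25,-0.025,-0.01,0,-0.25,0,0,0,0,0,0,0,0],
)

```text
time_s: 10.97
tool_pos: [0.6131, -0.0264, 0.0475]
orientation: [0.743, 0.669, 0.0, 0.0]
contact_force: [1.3, 3.0, -1.6]
finger_gap: 0.0004
gripper_force: 1.3
```

Run:
```python
from h import *
rel()
```

```text
t 10.97 z 0.0475 yaw+90 174.05 tool-rel mm [ 20.2 -59.1] F tool [3.1  1.   1.65]
```

jog_arm(
  deltas=[-0.025,-0.009,0,-0.25,-0.025,-0.009,0,-0.25,-0.025,-0.009,0,-0.25,-0.025,-0.009,0,-0.25,-0.025,-0.009,0,-0.25,-0.025,-0.009,0,-0.25,0,0,0,0,0,0,0,0],
)

```text
time_s: 11.63
tool_pos: [0.6122, -0.0278, 0.0475]
orientation: [0.734, 0.679, -0.0, 0.0]
contact_force: [2.7, 2.5, -0.4]
finger_gap: 0.0005
gripper_force: 1.3
```

jog_arm(
  deltas=[-0.025,-0.006,0,-0.25,-0.025,-0.006,0,-0.25,-0.025,-0.006,0,-0.25,-0.025,-0.006,0,-0.25,-0.025,-0.006,0,-0.25,-0.025,-0.006,0,-0.25,0,0,0,0,0,0,0,0],
)

```text
time_s: 12.3
tool_pos: [0.6117, -0.0285, 0.0474]
orientation: [0.725, 0.689, 0.0, -0.0]
contact_force: [2.3, 9.2, 0.1]
finger_gap: 0.0005
gripper_force: 4.7
```

jog_arm(
  deltas=[-0.01,0,0,0,0,0,0,0,0,0,0,0,0,0,0,0,0,0,0,0,0,0,0,0,0,0,0,0,0,0,0,0],
)

```text
time_s: 12.97
tool_pos: [0.6117, -0.0286, 0.0474]
orientation: [0.725, 0.689, 0.0, -0.0]
contact_force: [1.5, 10.0, -1.1]
finger_gap: 0.0007
gripper_force: 5.0
```

Run:
```python
from h import *
rel()
```

```text
t 12.97 z 0.0474 yaw+90 177.06 tool-rel mm [ 21.  -59.2] F tool [10.08  0.95  1.05]
```

jog_arm(
  deltas=[0,0,0,0,0,0,0,0,0,0,0,0,0.1,0,0,0,0.2,0,0,0,0.4,0,0,0,0.5,0,0,0,0,0,0,0],
)

```text
time_s: 13.63
tool_pos: [0.6122, -0.0166, 0.0474]
orientation: [0.725, 0.689, -0.0, -0.0]
contact_force: [0.5, 0.1, 0.0]
finger_gap: 0.0004
gripper_force: 0.0
```

Run:
```python
from h import *
rel()
s=ctrl.observe();p=np.array(s["tool_pos"]);y=yaw(s)
up=[p[0],p[1],0.10]; y2=np.radians(67.7)
B=[0.5557,0.0537]
plan(up,y,4); plan([*B,0.10],y2,8,(*up,y)); plan([*B,0.048],y2,4,(*B,0.10,y2))
```

```text
t 13.63 z 0.0474 yaw+90 177.07 tool-rel mm [ 33.1 -59.3] F tool [ 0.11  0.45 -0.  ]
[0.0, 0.0, -1.32, -0.0, 0.0, 0.0, -1.31, -0.0, 0.0, 0.0, -1.32, -0.0, 0.0, 0.0, -1.31, -0.0]
[0.84, -0.75, -0.0, 2.4, 0.81, -0.78, -0.0, 2.4, 0.78, -0.82, -0.0, 2.4, 0.74, -0.85, -0.0, 2.4, 0.7, -0.88, -0.0, 2.4, 0.67, -0.91, -0.0, 2.5, 0.62, -0.94, -0.0, 2.4, 0.59, -0.96, -0.0, 2.5]
[0.0, 0.0, 1.3, -0.0, 0.0, 0.0, 1.3, -0.0, 0.0, 0.0, 1.3, -0.0, 0.0, 0.0, 1.3, -0.0]
```

jog_arm(
  deltas=[0,0,-1.5,0,0,0,-1.5,0,1.12,-1,0,0,1.12,-1,0,0,1.12,-1,0,0,1.12,-1,0,0,1.12,-1,0,0,1.12,-1,0,0],
)

```text
time_s: 14.3
tool_pos: [0.5545, 0.0542, 0.0771]
orientation: [0.725, 0.689, -0.0, -0.0]
contact_force: [-0.1, -0.5, -0.3]
finger_gap: 0.0007
gripper_force: 0.0
```

jog_arm(
  deltas=[0,0,1,0,0,0,1,0,0,0,0.7,0,0,0,0.2,0,0,0,0.1,0,0,0,0.1,0,0,0,0,0,0,0,0,0],
)

```text
time_s: 14.97
tool_pos: [0.5561, 0.0526, 0.0466]
orientation: [0.725, 0.689, 0.0, 0.0]
contact_force: [0.1, 0.7, -0.3]
finger_gap: 0.0005
gripper_force: 0.0
```

Run:
```python
from h import *
rel(); print(ctrl.observe()["tool_pos"])
d=grab("scene");e=grab("side")
A=cv2.resize(d["image"][165:265,190:310],(480,400),interpolation=cv2.INTER_CUBIC)
B=cv2.resize(e["image"][180:280,255:375],(320,400)*1 if 0 else (320,267),interpolation=cv2.INTER_CUBIC)
C=np.zeros((400,800,3),np.uint8);C[:,:480]=A;C[:267,480:]=B
cv2.imwrite("pics/s2.png",cv2.cvtColor(C,cv2.COLOR_RGB2BGR))
```

```text
t 14.97 z 0.0466 yaw+90 177.03 tool-rel mm [  99.2 -118.9] F tool [0.73 0.07 0.32]
[0.55614171 0.05263717 0.04660264]
```

View pics/s2.png

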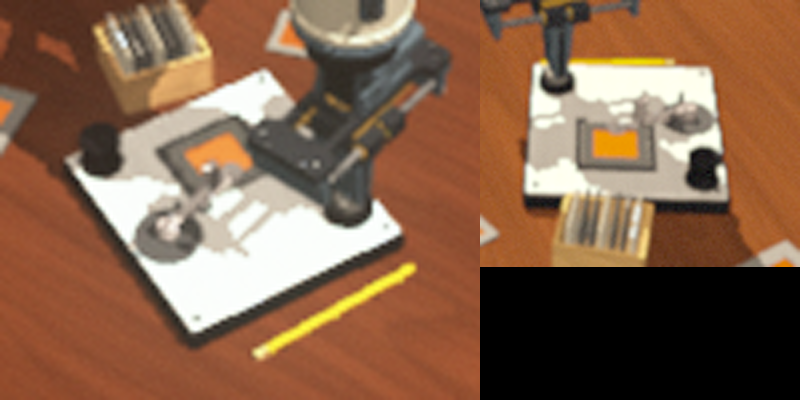

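The clip lies on the slide's frame (scene crop, nose near (235,165)), the slide is in its nest, and the fingers stand over the button (345,205). Now I press the button.

jog_arm(
  deltas=[0,0,0.1,0,0,0,0.1,0,0,0,0.1,0,0,0,0.1,0,0,0,0.1,0,0,0,0.1,0,0,0,0.1,0,0,0,0.1,0],
)

```text
time_s: 15.73
tool_pos: [0.5563, 0.0528, 0.0396]
orientation: [0.725, 0.689, 0.0, 0.0]
contact_force: [-8.6, -1.3, 47.7]
finger_gap: 0.0007
gripper_force: 23.7
```

jog_arm(
  deltas=[0,0,-0.2,0,0,0,-0.1,0,0,0,0,0,0,0,0,0,0,0,0,0,0,0,0,0,0,0,0,0,0,0,0,0],
)

```text
time_s: 16.4
tool_pos: [0.5561, 0.0528, 0.0414]
orientation: [0.725, 0.689, 0.0, 0.0]
contact_force: [3.1, -0.6, 3.1]
finger_gap: 0.0004
gripper_force: 2.1
```

Run:
```python
from h import *
rel(); s=ctrl.observe(); print(s["tool_pos"],s["contact_force"],s["ft_torque"])
```

```text
t 16.4 z 0.0414 yaw+90 177.04 tool-rel mm [  99.4 -118.9] F tool [-0.48  3.08 -3.11]
[0.55608261 0.05281611 0.04140115] [ 3.05354981 -0.64116747  3.11292566] [-0.35010401 -0.44115515 -0.04152903]
```

That reading of 47.7 N was well over what I intended: the button bottomed out about 4 mm higher than I had reckoned, and my 1 mm rows were too coarse. I've eased off. Next comes a gentle press in fine steps to make sure the button goes fully down.

jog_arm(
  deltas=[0,0,0.02,0,0,0,0.02,0,0,0,0.02,0,0,0,0,0,0,0,0,0,0,0,0,0,0,0,0,0,0,0,0,0],
)

```text
time_s: 17.07
tool_pos: [0.5559, 0.0528, 0.0408]
orientation: [0.725, 0.689, 0.0, 0.0]
contact_force: [3.4, -0.9, 4.5]
finger_gap: 0.0005
gripper_force: 2.2
```

Run:
```python
from h import *
s=ctrl.observe(); print(s["tool_pos"],s["contact_force"],s["ft_torque"])
d=grab("side"); e=grab("scene")
A=cv2.resize(d["image"][190:225,262:307],(400,311),interpolation=cv2.INTER_CUBIC)
B=cv2.resize(e["image"][195:230,255:300],(400,311),interpolation=cv2.INTER_CUBIC)
cv2.imwrite("pics/s3.png",cv2.cvtColor(np.hstack([A,B]),cv2.COLOR_RGB2BGR))
```

```text
[0.55588903 0.05284611 0.04082431] [ 3.35540876 -0.89741458  4.46520032] [-0.26595433 -0.5713015  -0.04610697]
```

View pics/s3.png

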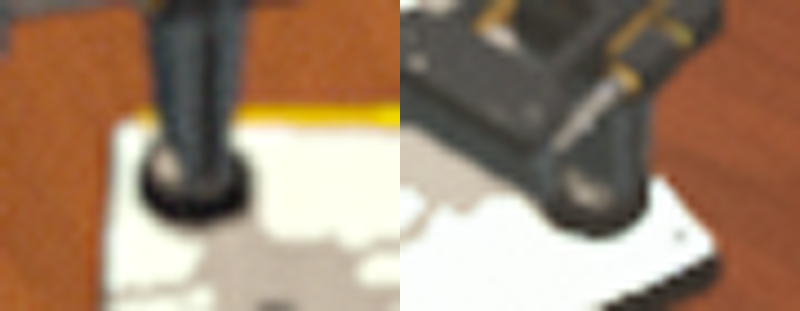

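jog_arm(
  deltas=[0,0,0.02,0,0,0,0.02,0,0,0,0,0,0,0,0,0,0,0,0,0,0,0,0,0,0,0,0,0,0,0,0,0],
)

```text
time_s: 17.83
tool_pos: [0.5559, 0.0529, 0.0404]
orientation: [0.725, 0.689, 0.0, 0.0]
contact_force: [3.3, 0.1, 4.5]
finger_gap: 0.0001
gripper_force: 2.3
```

jog_arm(
  deltas=[0,0,0.02,0,0,0,0.02,0,0,0,0,0,0,0,0,0,0,0,0,0,0,0,0,0,0,0,0,0,0,0,0,0],
)

```text
time_s: 18.5
tool_pos: [0.5559, 0.0529, 0.0402]
orientation: [0.725, 0.689, 0.0, 0.0]
contact_force: [2.6, -0.2, 9.2]
finger_gap: 0.0003
gripper_force: 4.5
```

Fully down, with force climbing past 5 N to 9.2 N. Now I release, rise, and cross over to the other side of the tab.

jog_arm(
  deltas=[0,0,-0.2,0,0,0,-0.5,0,0,0,-1.2,0,0,0,-1.3,0,0,0,-1.3,0,-1.6,0.8,0,0,-2.3,1.05,0,0,-2.3,1.05,0,0],
)

```text
time_s: 19.17
tool_pos: [0.5808, -0.0108, 0.0851]
orientation: [0.725, 0.689, -0.001, -0.001]
contact_force: [0.3, 0.7, 0.1]
finger_gap: 0.0003
gripper_force: 0.0
```

jog_arm(
  deltas=[-2.3,1.05,0,0,-2.3,1.05,0,0,-2.3,1.05,0,0,0,0,0,0,0,0,0,0,0,0,0,0,0,0,0,0,0,0,0,0],
)

```text
time_s: 19.83
tool_pos: [0.6089, -0.0801, 0.085]
orientation: [0.725, 0.689, -0.0, -0.0]
contact_force: [-0.1, 0.0, 0.2]
finger_gap: 0.0004
gripper_force: 0.0
```

Run:
```python
from h import *
rel()
d=grab("wrist");save(d,"pics/w4.png")
for a in (100,177):
  t=np.array([0.6697+.058*np.cos(np.radians(a)),-0.0526+.058*np.sin(np.radians(a)),.064]); print(proj(d,t))
```

```text
t 19.83 z 0.085 yaw+90 177.11 tool-rel mm [-30.5 -59.3] F tool [ 0.02 -0.12 -0.17]
(np.float64(363.7458425469248), np.float64(88.92043951820158))
(np.float64(279.3521103706737), np.float64(192.49640558140976))
```

View pics/w4.png

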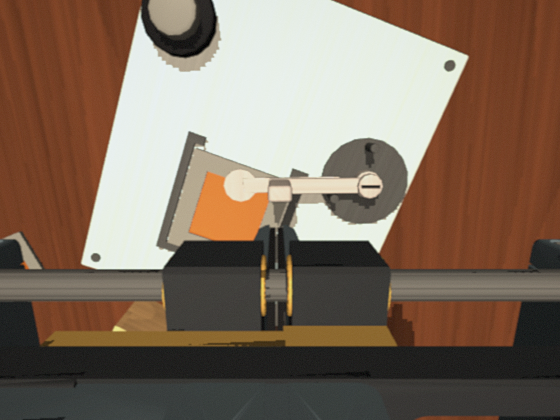

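The clip's nose (240,185) is on the slide, the slide (230,205) is in its nest, the button (175,12) is up, and the fingers are clear on the far side of the tab (280,190).

jog_arm(
  deltas=[0,0.1,1,0,0,0,1,0,0,0,1,0,0,0,0.6,0,0,0,0,0,0.15,0,0,0,0.15,0,0,0,0.15,0,0,0],
)

```text
time_s: 20.55
tool_pos: [0.611, -0.0766, 0.0494]
orientation: [0.725, 0.689, 0.0, 0.0]
contact_force: [-0.2, -0.2, 1.0]
finger_gap: 0.0002
gripper_force: 0.0
```

jog_arm(
  deltas=[0.06,0,0,0,0.06,0,0,0,0.06,0,0,0,0.06,0,0,0,0.06,0,0,0,0.06,0,0,0,0.06,0,0,0,0.06,0,0,0],
)

```text
time_s: 21.22
tool_pos: [0.611, -0.0721, 0.049]
orientation: [0.725, 0.689, -0.0, 0.0]
contact_force: [-0.8, -2.9, 0.5]
finger_gap: 0.0005
gripper_force: 1.6
```

Run:
```python
from h import *
rel()
```

```text
t 21.22 z 0.049 yaw+90 177.05 tool-rel mm [-22.5 -57.6] F tool [-2.97 -0.63 -0.46]
```

jog_arm(
  deltas=[0.103,-0.036,0,1,0.103,-0.036,0,1,0.103,-0.036,0,1,0.103,-0.036,0,1,0.103,-0.036,0,1,0.103,-0.036,0,1,0.103,-0.036,0,1,0.103,-0.036,0,1],
)

```text
time_s: 21.88
tool_pos: [0.6089, -0.0632, 0.049]
orientation: [0.772, 0.636, -0.0, -0.0]
contact_force: [-2.3, -3.5, 1.8]
finger_gap: 0.0009
gripper_force: 1.7
```

jog_arm(
  deltas=[0.103,-0.036,0,1,0.103,-0.036,0,1,0.103,-0.036,0,1,0.103,-0.036,0,1,0.103,-0.036,0,1,0.103,-0.036,0,1,0.103,-0.036,0,1,0.103,-0.036,0,1],
)

```text
time_s: 22.55
tool_pos: [0.6084, -0.0545, 0.049]
orientation: [0.814, 0.58, 0.0, -0.0]
contact_force: [-0.3, -2.1, -1.2]
finger_gap: 0.0003
gripper_force: 0.6
```

jog_arm(
  deltas=[0.103,-0.036,0,1,0.103,-0.036,0,1,0.103,-0.036,0,1,0.103,-0.036,0,1,0.103,-0.036,0,1,0.103,-0.036,0,1,0.103,-0.036,0,1,0.103,-0.036,0,1],
)

```text
time_s: 23.22
tool_pos: [0.6088, -0.0458, 0.049]
orientation: [0.853, 0.522, -0.0, -0.0]
contact_force: [-1.1, -1.2, -1.1]
finger_gap: 0.0005
gripper_force: 0.6
```

Run:
```python
from h import *
rel()
```

```text
t 23.22 z 0.049 yaw+90 152.95 tool-rel mm [-21.7 -57.3] F tool [-1.61 -0.41  1.14]
```

jog_arm(
  deltas=[0.205,-0.071,0,2,0.205,-0.071,0,2,0.205,-0.071,0,2,0.205,-0.071,0,2,0.205,-0.071,0,2,0.205,-0.071,0,2,0.205,-0.071,0,2,0.205,-0.071,0,2],
)

```text
time_s: 23.88
tool_pos: [0.6133, -0.029, 0.049]
orientation: [0.917, 0.398, 0.0, -0.0]
contact_force: [-1.4, -1.3, 0.4]
finger_gap: 0.0006
gripper_force: 0.7
```

jog_arm(
  deltas=[0.205,-0.071,0,2,0.205,-0.071,0,2,0.205,-0.071,0,2,0.205,-0.071,0,2,0.205,-0.071,0,2,0.205,-0.071,0,2,0.205,-0.071,0,2,0.205,-0.071,0,2],
)

```text
time_s: 24.55
tool_pos: [0.6221, -0.0141, 0.049]
orientation: [0.964, 0.266, -0.0, -0.0]
contact_force: [-1.5, -0.6, 0.3]
finger_gap: 0.0005
gripper_force: 0.7
```

jog_arm(
  deltas=[0.103,-0.036,0,1,0.103,-0.036,0,1,0.103,-0.036,0,1,0.103,-0.036,0,1,0.103,-0.036,0,1,0.103,-0.036,0,1,0.103,-0.036,0,1,0.103,-0.036,0,1],
)

```text
time_s: 25.22
tool_pos: [0.6282, -0.0079, 0.049]
orientation: [0.98, 0.199, -0.0, -0.0]
contact_force: [-1.6, 0.2, -0.3]
finger_gap: 0.0002
gripper_force: 0.7
```

Run:
```python
from h import *
rel()
```

```text
t 25.22 z 0.049 yaw+90 112.95 tool-rel mm [-20.8 -57.3] F tool [-1.41 -0.85  0.27]
```

jog_arm(
  deltas=[0.103,-0.036,0,1,0.103,-0.036,0,1,0.103,-0.036,0,1,0.103,-0.036,0,1,0.103,-0.036,0,1,0.052,-0.018,0,0.5,0.052,-0.018,0,0.5,0.052,-0.018,0,0.5],
)

```text
time_s: 25.88
tool_pos: [0.6336, -0.0035, 0.049]
orientation: [0.99, 0.144, 0.0, 0.0]
contact_force: [-1.4, 1.0, 0.4]
finger_gap: 0.0006
gripper_force: 0.6
```

jog_arm(
  deltas=[0.025,-0.009,0,0.25,0.025,-0.009,0,0.25,0.025,-0.009,0,0.25,0.025,-0.009,0,0.25,0.025,-0.009,0,0.25,0.025,-0.009,0,0.25,0,0,0,0,0,0,0,0],
)

```text
time_s: 26.55
tool_pos: [0.6349, -0.0026, 0.049]
orientation: [0.991, 0.131, 0.0, 0.0]
contact_force: [-1.2, 0.4, -0.7]
finger_gap: 0.0004
gripper_force: 0.5
```

jog_arm(
  deltas=[0.025,-0.009,0,0.25,0.025,-0.009,0,0.25,0.025,-0.009,0,0.25,0.025,-0.009,0,0.25,0.025,-0.009,0,0.25,0.025,-0.009,0,0.25,0,0,0,0,0,0,0,0],
)

```text
time_s: 27.22
tool_pos: [0.6356, -0.0018, 0.0489]
orientation: [0.993, 0.118, -0.001, -0.0]
contact_force: [-6.2, -1.7, 2.5]
finger_gap: 0.0007
gripper_force: 2.9
```

jog_arm(
  deltas=[0.02,0,0,0,0,0,0,0,0,0,0,0,0,0,0,0,0,0,0,0,0,0,0,0,0,0,0,0,0,0,0,0],
)

```text
time_s: 27.88
tool_pos: [0.6356, -0.0017, 0.0488]
orientation: [0.993, 0.118, -0.001, -0.0]
contact_force: [-6.2, -1.1, 1.9]
finger_gap: 0.0008
gripper_force: 3.3
```

jog_arm(
  deltas=[-0.05,0,0,0,-0.2,0,0,0,-0.5,0,0,0,-0.5,0,0,0,0,0,0,0,0,0,-2,0,0,0,-3,0,0,0,-3,0],
)

```text
time_s: 28.55
tool_pos: [0.6236, -0.0045, 0.1294]
orientation: [0.993, 0.118, -0.001, -0.0]
contact_force: [0.4, -1.0, 0.2]
finger_gap: 0.0004
gripper_force: 0.0
```

jog_arm(
  deltas=[-2,0,-3,0,-2,0,-2,0,-2,0,0,0,0,0,0,0,0,0,0,0,0,0,0,0,0,0,0,0,0,0,0,0],
)

```text
time_s: 29.22
tool_pos: [0.5664, -0.0185, 0.1785]
orientation: [0.993, 0.118, -0.0, -0.0]
contact_force: [0.0, 1.0, 0.1]
finger_gap: 0.0004
gripper_force: 0.0
```

Run:
```python
from h import *
rel()
d=grab("wrist");save(d,"pics/w5.png")
```

```text
t 29.22 z 0.1785 yaw+90 103.56 tool-rel mm [-92.4 -57.4] F tool [ 0.26 -0.97 -0.11]
```

View pics/w5.png

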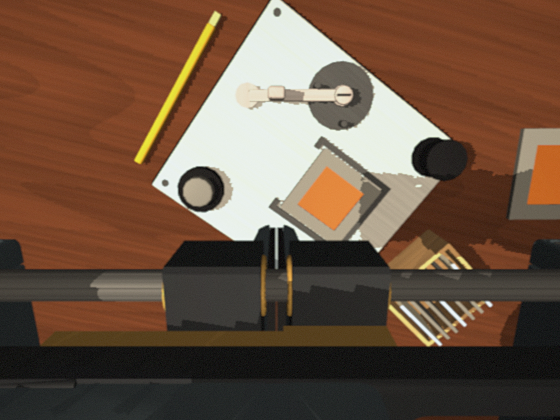

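The clip (275,95) is back at its rest stop, clear of the slide (330,195), which lies in its nest. The button (200,190) is up, and the bystanders in view look undisturbed.

Run:
```python
from h import *
print(workorder.job_done())
```

```text
the job is handed in; nothing more can be done
None
```

I did every step and handed the job in, but my first press on the scan button read 47.7 N at the wrist, above the 25 N breaking limit, so the run may have failed there: clip leaned home at about 10 N, button pressed again gently to full depth (9 N), clip swung back to its rest stop, slide in its nest.

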